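# Bring the test transformer up four clicks and start its output

## Robot

A 6-joint arm with a two-finger parallel gripper is mounted at the origin on the work surface. World frame = base frame: x ahead of the robot, y to its left, z up, the work surface at z = 0. Lengths are in m, angles in rad, forces in N, time in s.
With the tool pointing down it reaches from about 0.35 to 0.775 m from the base axis. Payload 7.3 kg.
Tool frame: the origin (TCP) lies between the finger pads; the fingertips stand 14 mm ahead of it and the grasp point (between the pads) lies 5 mm behind it; z points along the fingers, y is the direction in which the jaws open and shut (so a half turn about z gives the same grasp; the last joint's range is limited). The gripper opens to 92 mm and grips with 3 to 60 N. Pads are 19 mm wide; open, the fingers measure 130 mm over their backs; the gripper's body (75 mm by 190 mm) begins 47 mm behind the grasp point.
Start: joints at [0.973, 0.342, 1.524, -0, 1.275, -0.146], TCP at [0.229, 0.472, 0.241] pointing down, gripper open.
Joint ranges: [-2.53, 2.53], [-0.77, 2.02], [0.04, 2.7], [-1, 4.14], [0.28, 2.66], [-3.11, 3.11]. Speed limits (rad/s): [2.57, 2.57, 3.14, 3.14, 3.14, 3.14].

## Interface

Orientations are given as [roll, pitch, yaw] about the fixed x, y, z axes, in that order (R = Rz(yaw) Ry(pitch) Rx(roll)).
In Python, from cell import robot gives the robot as it stands.
- The arm moves only by the shell command python3 -m creep 'ROWS' [FORCE]. ROWS is JSON, a list that holds one entry, the list of rows, each a list of 7 numbers: the shift along the tool's x, y, z in cm, then the turn, a rotation vector about the tool's x, y, z in degrees, then the gripper command: -1 is shut, 1 is fully open, values between are in proportion. In form: [[[tx, ty, tz, wx, wy, wz, gripper], ...]]. A call has 1 to 8 rows; each row is the pose to reach, as a shift and turn from the pose measured when the call began, along the tool's axes at that moment; what a row does not reach only later rows make up. A row lasts 1/10 s, in which the tool goes at most 50 mm and 8.59 degrees, less where a joint would pass 70% of its speed; a pose out of reach is approached as far as the arm can. A call with a gripper value outside its range is refused whole. The fingers move at their own pace and stop on an object; FORCE is the grip in N (left out, the last holds). Time passes only in rows, so rows that repeat a pose let the fingers close. It gives the time, the measured TCP pose, the force and the opening at its end, in the units of the state.
- robot.observe(): the state, without advancing time (a new reading comes with each control period).
- robot.read_camera(name): name is "side" or "top"; returns the picture (400x640x3 uint8, red, green, blue); there is no depth.
- robot.camera_params(name): a dict with "camera_matrix" (3x3 intrinsics, pixels), "R" (3x3) and "t" (3): a world point X has camera coordinates R X + t. Camera axes: x right, y down, z forward; pixel columns grow to the right and rows downward; lengths in m; the calibration is good to about 2 mm. A picture is of the moment at which its call begins. camera_params takes no time and is no camera call.
- robot.hand_in(): hands the job in, once; it reports no verdict.
Trained networks look in the newest picture that a camera, given by its name, has taken for a name from the list of things; names that differ only in an ending like _2 or _b are one class to them, and where a whole thing is asked for, a point or a joint stands for the part that bears it (a point fixed in the world has none). Each returns a list of dicts, best first, with "score" (0 to 1); they miss things now and then, are a little off and sometimes report something else, mostly with a low value. They report only what shows in the picture. A call takes as long as a camera call.
- robot.look_for(camera, label): "centre" ([x, y, z] in m, in the coordinates of the camera as it stood for that picture, good to about 4 mm: the middle of the surface that is visible of it).
- robot.masks_of(camera, label): "mask" (400x640 bool, what is visible of it).
The state is a dict: "time": time; "qpos": joint angles; "qvel": joint speeds; "joint_efforts": joint torques, N m; "tool_pos": TCP position; "tool_rot": TCP orientation; "contact_force": force on the tool from outside, world axes, zero at the start; "torque": the same for the moment, N m; "opening": finger opening in m.
Only numpy, scipy, OpenCV 4.12 (cv2) and the standard library are available. Lean on these libraries where they do the work, as an engineer would, in place of code of your own. Each camera call takes 0.05 s, during which the arm holds its last target.

## Task

The repaired lamp is ready for its test. With one fingertip against the pointer knob of the bench transformer, push it round clockwise (seen from above) by exactly four clicks from where it stands, never going past the fourth and never pinching the knob; only then push the round black start button fully in and let it come out again. Leave everything else on the bench where it is.

Things in the scene. Friction and masses are not known exactly. Their poses are not given: they have to be found in the camera images.
- transformer: bench transformer: grey steel box 220 mm deep (its x), 280 mm wide (its y), flat top panel 120 mm above the bench; fixed by its weight. Origin: centre of its underside; +x to its back, +y to its left, z up; stands turned up to 0.3 rad. On the panel: pointer knob right of the middle, round start button front left, 66 x 76 mm meter 13 mm high back left, two fuse caps 7 mm high back right
- pointer_tip (a point): outer end of the knob's pointer, on its crown, 38 mm from the turning axis; turns with the knob, own +x from axis to tip. The knob is one upright black wing: a bar 76 mm long (38 mm either side of the axis), 14 mm thick, with upright sides from 6 to 30 mm above the panel, over a round foot 40 mm across and 6 mm high. The pointer end is nose-shaped with a white line, the other end blunt
- selector_axis (a point): point on the knob's upright turning axis, 30 mm above the panel (height of the crown). Knob positions click every 30 degrees. Leaving one it resists at once with up to 0.16 N m (5 to 8 N at 28 mm), easing until half-way (15 degrees; within a degree of that it may hang); from there it springs on by itself into the next, ahead of the finger. Let go before half-way, it springs back
- first_stroke (a point): stroke on the panel, 51 mm from the knob's axis, that marks the first of the ten click positions (front left of the knob); the others follow clockwise every 30 degrees. End stops at the first and the tenth. The knob starts at rest in one of the first four
- start_button (a joint): travel of the start button in m: 0 out, 0.006 fully in; springs back out by itself
- start_button_top (a point): centre of the top face of the round black start button: 28 mm across, its top 22 mm above the panel, standing 10 mm out of a steel collar 44 mm across and 12 mm high; it moves 6 mm straight down, needs 1.5 N to start and 5 N to be fully in, and is not to be pressed before the knob is at its fourth click
- lamp: the repaired lamp under test, 0.224 m tall: round wooden base 160 mm across, thin white stem and white cylindrical shade; plugged into the transformer's left side, it stands left of the transformer. Not to be moved. Origin: centre of the base's underside
- solder_reel: reel of solder, 48 mm across, 40 mm tall, standing to the right of the transformer. Not to be moved. Origin: centre of its underside
- charger: white plug-in charger, 50 x 32 x 28 mm, lying to the right of the transformer. Not to be moved. Origin: centre of its underside
- tape_roll: roll of black tape, 64 mm across, 19 mm tall, lying in front of the transformer, to the left. Not to be moved. Origin: centre of its underside
- screwdriver: screwdriver 170 mm long, lying in front of the transformer. Not to be moved
- pliers: pliers 130 mm long, 11 mm tall, lying to the right of the transformer. Not to be moved
- multimeter: hand-held multimeter 150 x 75 x 43 mm, lying front left of the transformer; its own small dial is not the selector. Not to be moved. Origin: centre of its underside

How it is judged:
By the outcome, as a careful person would: the job done as asked, in the order asked, and still so for the second after the job is handed in, with the robot touching nothing.
It also fails if it takes over 64 s, if anything falls off the work surface, if the arm or the gripper's body presses on something with over 40 N, if the wrist force passes 120 N, or if a joint passes its speed limit or range.

## Working session

There is one attempt and no reset: what is moved stays moved. The work goes in short steps, Python scripts to look and compute and a shell command to move; the robot and the scene stay as the last step left them, time stands still between calls to the robot, and variables do not carry over. Pictures are saved under pics/ and viewed, and the job is handed in when it is done.

```bash
ls; mkdir -p pics; python3 - <<'E'
from cell import robot
import cv2,numpy as np
s=robot.observe();print(s)
for c in("top","side"):
    im=robot.read_camera(c);cv2.imwrite(f"pics/{c}0.png",im[:,:,::-1])
    p=robot.camera_params(c);print(c,p)
    for l in("transformer","pointer_tip","selector_axis","first_stroke","start_button_top"):
        try:
            r=robot.look_for(c,l)
            for q in r[:2]:
                print(l,round(q["score"],2),np.round(np.array(p["R"]).T@(np.array(q["centre"])-p["t"]),4))
        except Exception as e: print(l,e)
print(robot.observe()["time"])
E
```

```text
pics
{'time': 0.0, 'qpos': array([ 9.72996292e-01,  3.42769098e-01,  1.52502811e+00, -1.97048109e-06,
        1.27540511e+00, -1.46014128e-01]), 'qvel': array([-1.76624464e-03, -1.42197355e-03, -2.60389801e-03, -3.45364021e-04,
        1.10326957e-03,  9.89880582e-05]), 'joint_efforts': array([ 1.99616399e-03, -4.31251180e+01, -2.44217330e+01,  7.20295077e-02,
        5.59824833e-02, -1.68065044e-04]), 'tool_pos': array([0.22896472, 0.47200451, 0.24001701]), 'tool_rot': array([-3.13999985e+00, -2.32334695e-04,  2.68980714e+00]), 'contact_force': array([-0.44307338, -0.29838233,  0.05329124]), 'torque': array([ 0.05023486,  0.01028675, -0.04335828]), 'opening': 0.09159233918198499}
top {'camera_matrix': array([[411.39256733,   0.        , 314.38189982],
       [  0.        , 411.39256733, 199.68413781],
       [  0.        ,   0.        ,   1.        ]]), 'R': array([[ 0.13000989, -0.99150174, -0.00466152],
       [-0.96679194, -0.12572375, -0.22250143],
       [ 0.2200245 ,  0.03343411, -0.97492122]]), 't': array([-0.02857677,  0.50285797,  1.00562776])}
transformer 0.93 [0.5649 0.0324 0.1198]
pointer_tip 0.58 [ 0.5892 -0.0245  0.1483]
selector_axis 0.76 [0.5627 0.0346 0.1168]
selector_axis 0.43 [0.3728 0.2742 0.0266]
first_stroke 0.9 [0.5634 0.0339 0.1192]
first_stroke 0.73 [0.3751 0.274  0.0287]
side {'camera_matrix': array([[469.64604084,   0.        , 321.73860102],
       [  0.        , 469.64604084, 199.82965364],
       [  0.        ,   0.        ,   1.        ]]), 'R': array([[ 0.9341463 , -0.3568707 , -0.00374138],
       [-0.26804658, -0.6946414 , -0.66755102],
       [ 0.23563048,  0.62459318, -0.74455466]]), 't': array([-0.47194873,  0.20968872,  1.23420103])}
transformer 0.69 [ 0.5543 -0.0162  0.1205]
pointer_tip 0.5 [ 0.586  -0.0285  0.1421]
selector_axis 0.9 [ 0.5614 -0.011   0.1211]
first_stroke 0.67 [ 0.5599 -0.0112  0.1222]
start_button_top 0.41 [0.4989 0.0874 0.1427]
0.6
```

View pics/top0.png

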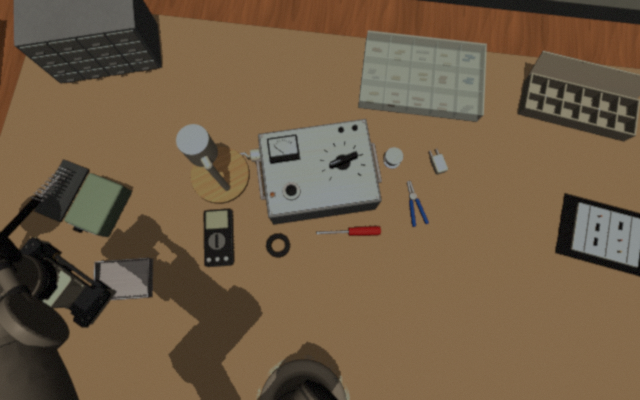

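View pics/side0.png

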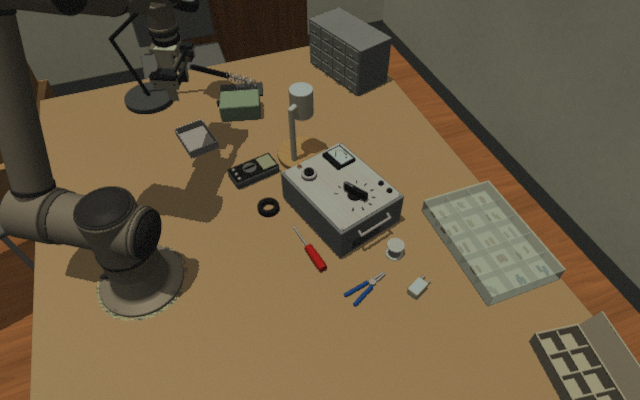

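```bash
python3 - <<'E'
import cv2
a=cv2.imread("pics/top0.png")[110:290,230:430];cv2.imwrite("pics/topz.png",cv2.resize(a,None,fx=3.3,fy=3.3,interpolation=cv2.INTER_CUBIC)[:600,:800])
a=cv2.imread("pics/side0.png")[90:280,200:430];cv2.imwrite("pics/sidez.png",cv2.resize(a,None,fx=3.1,fy=3.1,interpolation=cv2.INTER_CUBIC)[:600,:800])
E
```

```text
(no output)
```

View pics/topz.png

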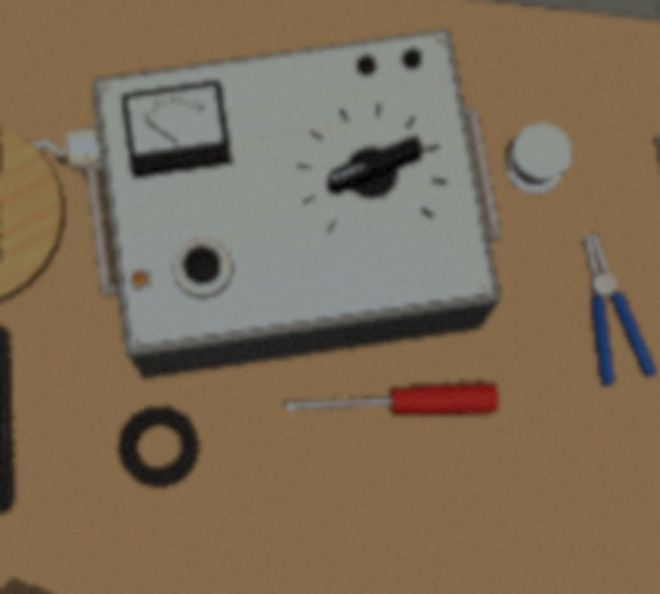

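View pics/sidez.png

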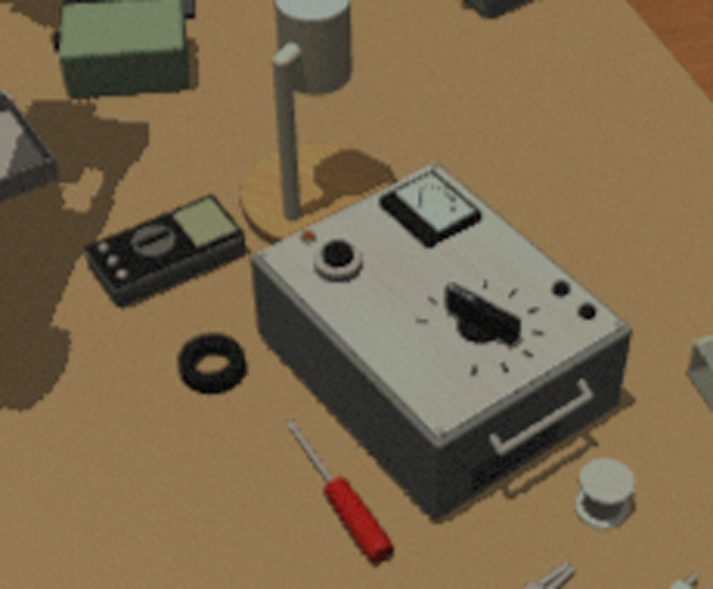

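Both views agree. In the top zoom the ten strokes start at (330,227) and run clockwise to (428,212). The knob's wing spans (333,182) to (418,150), so the nose looks to be at stroke 2. Next I rectify the panel to metric and fit it.

```bash
cat > h.py <<'E'
from cell import robot
import cv2,numpy as np
def P(c): 
    p=robot.camera_params(c);return np.array(p["camera_matrix"]),np.array(p["R"]),np.array(p["t"])
def unproj(c,uv,z):
    K,R,t=P(c);uv=np.atleast_2d(uv).astype(float)
    d=(R.T@np.linalg.inv(K)@np.c_[uv,np.ones(len(uv))].T).T;o=-R.T@t
    return o+d*((z-o[2])/d[:,2])[:,None]
def proj(c,X):
    K,R,t=P(c);q=(K@(R@np.atleast_2d(X).T+t[:,None])).T;return q[:,:2]/q[:,2:]
def rect(c,im,z,x0,x1,y0,y1,s): # rows: x descending, cols: y descending ; s px per m
    corners=np.array([[x1,y1],[x1,y0],[x0,y0],[x0,y1]])
    src=proj(c,np.c_[corners,np.full(4,z)]).astype(np.float32)
    W,H=int((y1-y0)*s),int((x1-x0)*s)
    M=cv2.getPerspectiveTransform(src,np.float32([[0,0],[W,0],[W,H],[0,H]]))
    return cv2.warpPerspective(im,M,(W,H),flags=cv2.INTER_CUBIC)
E
python3 - <<'E'
from h import *
st=np.array([(330,227),(308,199),(303,166),(316,135),(344,115),(379,110),(411,121),(431,148),(440,181),(428,212)])/3.3+[230,110]
X=unproj("top",st,.12);print(X.round(4))
from scipy.optimize import least_squares
k=np.arange(10)
f=lambda p:np.r_[p[0]+.051*np.cos(p[2]-k*np.pi/6)-X[:,0],p[1]+.051*np.sin(p[2]-k*np.pi/6)-X[:,1]]
r=least_squares(f,[.56,-.03,2.6]);print("top",r.x,np.abs(r.fun).max())
print("axis pix top",proj("top",[*r.x[:2],.12]),proj("top",[*r.x[:2],.15]))
S=np.array([(473,370),(504,368),(530,353),(541,332),(538,309),(515,294),(485,285)])/3.1+[200,90] #10..4 
Y=unproj("side",S,.12);kk=9-np.arange(7)
g=lambda p:np.r_[p[0]+.051*np.cos(p[2]-kk*np.pi/6)-Y[:,0],p[1]+.051*np.sin(p[2]-kk*np.pi/6)-Y[:,1]]
q=least_squares(g,r.x);print("side",q.x,np.abs(q.fun).max())
for c in("top","side"):
    im=cv2.imread(f"pics/{c}0.png")
    o=rect(c,im,.15,.44,.68,-.14,.20,2200);cv2.imwrite(f"pics/{c}r.png",o);print(o.shape)
E
```

```text
[[ 0.5451  0.0035  0.12  ]
 [ 0.5645  0.0224  0.12  ]
 [ 0.5896  0.0293  0.12  ]
 [ 0.6152  0.0227  0.12  ]
 [ 0.6338  0.0037  0.12  ]
 [ 0.6412 -0.0222  0.12  ]
 [ 0.6355 -0.0472  0.12  ]
 [ 0.6161 -0.0644  0.12  ]
 [ 0.5911 -0.0738  0.12  ]
 [ 0.566  -0.0675  0.12  ]]
top [ 0.59032724 -0.02203057  2.63163687] 0.0014250679679642109
axis pix top [[342.456052   162.57990268]] [[343.22847556 158.70421089]]
side [ 0.5933471  -0.02429829  2.62301867] 0.0038127610389679933
(528, 748, 3)
(528, 748, 3)
```

View pics/topr.png

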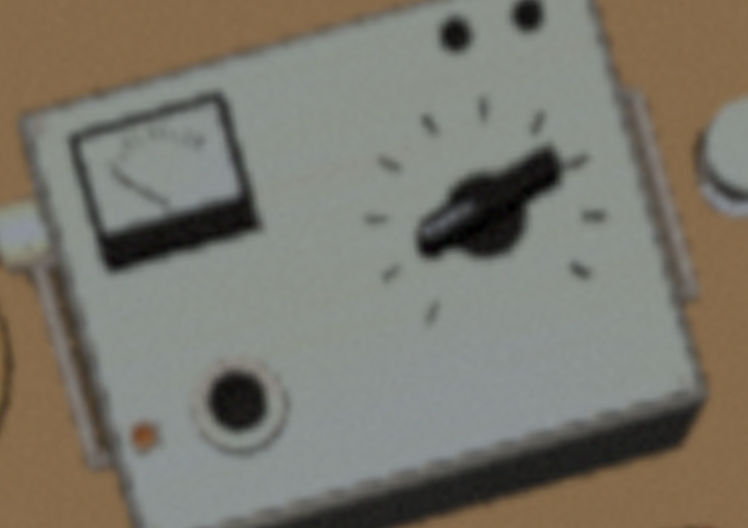

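View pics/sider.png

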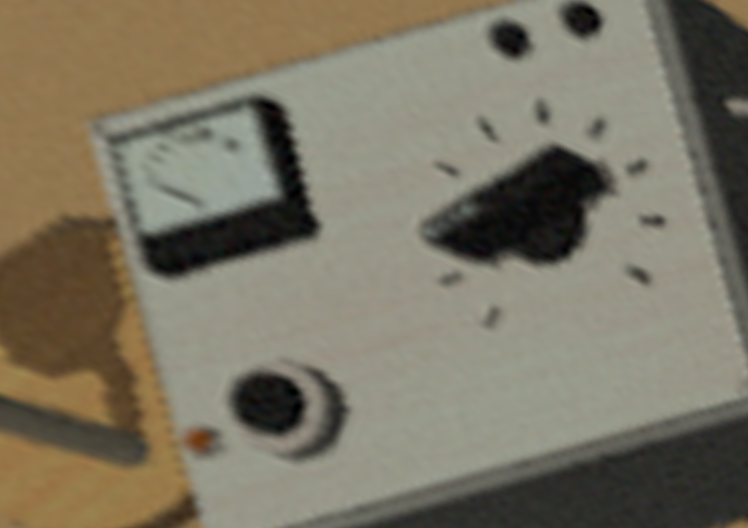

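```bash
cat >> h.py <<'E'
from scipy.spatial.transform import Rotation as Ro
def plan(pos,yaw):
    s=robot.observe();R=Ro.from_euler('xyz',s["tool_rot"])
    d=R.inv().apply(np.array(pos)-s["tool_pos"])*100
    T=Ro.from_euler('xyz',[np.pi,0,yaw]);w=np.degrees((R.inv()*T).as_rotvec())
    print("at",s["tool_pos"].round(4),np.degrees(s["tool_rot"]).round(1),"f",s["contact_force"].round(2),"t",round(s["time"],2));print("shift cm",d.round(2),"turn",w.round(1))
def pushpose(th,r,d,A=(.591,-.0225)):
    t=np.radians(th);u=np.array([np.cos(t),np.sin(t)]);n=np.array([np.sin(t),-np.cos(t)])
    return np.array(A)+r*u-d*n
E
python3 - <<'E'
from h import *
for c in("top","side"):
    p=robot.camera_params(c)
    for l in("lamp","start_button_top","start_button"):
        for q in robot.look_for(c,l)[:2]:
            print(c,l,round(q["score"],2),(p["R"].T@(np.array(q["centre"])-p["t"])).round(4))
print("shade top px",unproj("top",[195,138],.224),"base",unproj("top",[220,176],.02))
from scipy.optimize import least_squares
bt=np.array([202,264])/3.3+[230,110]; bs=np.array([338,252])/3.1+[200,90]
print(bt,bs,unproj("top",bt,.142),unproj("side",bs,.142))
xy=pushpose(120.8,.028,.042);print(xy)
plan([*xy,.34],np.radians(120.8)); plan([.229,.472,.34],2.69)
E
```

```text
top lamp 0.77 [0.5412 0.2953 0.0152]
top start_button 0.56 [0.5041 0.0925 0.1422]
side lamp 0.75 [0.5402 0.2841 0.1017]
side lamp 0.59 [0.3816 0.1116 0.0172]
side start_button_top 0.41 [0.4989 0.0874 0.1427]
side start_button 0.64 [ 0.5281 -0.235   0.0148]
side start_button 0.4 [0.5019 0.0872 0.1382]
shade top px [[0.57079231 0.31521983 0.224     ]] base [[0.54289472 0.30041159 0.02      ]]
[291.21212121 190.        ] [309.03225806 171.29032258] [[0.49939406 0.09166792 0.142     ]] [[0.50092776 0.08584311 0.142     ]]
[ 0.54058648 -0.01995492]
at [0.2292 0.4724 0.2407] [180.   -0.  154.1] f [-0.74  0.3  -0.48] t 0.9
shift cm [-49.51 -30.69  -9.93] turn [ 0.  -0.  33.3]
at [0.2292 0.4724 0.2407] [180.   -0.  154.1] f [-0.74  0.3  -0.48] t 0.9
shift cm [ 0.   -0.04 -9.93] turn [ 0. -0. -0.]
```

```bash
python3 -m creep '[[[0,0,-5,0,0,0,-1],[0,0,-9.9,0,0,0,-1],[-5,-3,-9.9,0,0,5,-1],[-9,-5.5,-9.9,0,0,10,-1],[-13,-8,-9.9,0,0,15,-1],[-17,-10.5,-9.9,0,0,20,-1],[-21,-13,-9.9,0,0,25,-1],[-25,-15.5,-9.9,0,0,33.3,-1]]]' 10
python3 - <<'E'
from h import *
plan([*pushpose(120.8,.028,.042),.34],np.radians(120.8)); print(robot.observe()["opening"])
E
```

```text
time: 1.7
tool_pos: [0.3871, 0.222, 0.34]
tool_rot: [3.141, 0.0, 2.104]
contact_force: [0.2, 0.9, 0.1]
opening: 0.0323
at [0.3871 0.222  0.34  ] [179.9   0.  120.6] f [0.18 0.94 0.05] t 1.7
shift cm [-28.64   0.91   0.  ] turn [ 0.1  0.  -0.2]
0.03226330257132766
```

```bash
python3 -m creep '[[[-5,0.2,0,0,0,0,-1],[-9.5,0.3,0,0,0,0,-1],[-14,0.5,0,0,0,0,-1],[-18.5,0.6,0,0,0,0,-1],[-23,0.8,0,0,0,0,-1],[-26.5,0.9,0,0,0,0,-1],[-28.6,0.9,0,0,0,0,-1],[-28.6,0.9,0,0,0,0,-1]]]'
python3 - <<'E'
from h import *
plan([*pushpose(120.8,.028,.042),.20],np.radians(120.8)); print(robot.observe()["opening"])
E
```

```text
time: 2.5
tool_pos: [0.5412, -0.0222, 0.3392]
tool_rot: [-3.141, -0.0, 2.101]
contact_force: [-0.7, -0.1, 0.7]
opening: 0.0007
at [ 0.5412 -0.0222  0.3392] [-180.    -0.   120.4] f [-0.75 -0.14  0.68] t 2.5
shift cm [ 0.22  0.06 13.92] turn [-0.  -0.  -0.4]
0.0006526430480024008
```

```bash
python3 -m creep '[[[0.2,0,5,0,0,0,-1],[0.2,0,9.5,0,0,0,-1],[0.2,0,12.5,0,0,0,-1],[0.2,0,14,0,0,0,-1],[0.2,0,14,0,0,0,-1]]]'
python3 - <<'E'
from h import *
plan([*pushpose(120.8,.028,.042),.152],np.radians(120.8))
for c in("top","side"):
    im=robot.read_camera(c)[:,:,::-1]
    a=im[110:290,230:430] if c=="top" else im[90:280,200:430]
    cv2.imwrite(f"pics/{c}1.png",cv2.resize(a,None,fx=3,fy=3,interpolation=cv2.INTER_CUBIC))
E
```

```text
time: 3.0
tool_pos: [0.5385, -0.0193, 0.1971]
tool_rot: [-3.138, -0.004, 2.102]
contact_force: [-0.3, -0.5, -0.0]
opening: 0.0006
at [ 0.5385 -0.0193  0.1971] [-179.8   -0.2  120.4] f [-0.32 -0.51 -0.04] t 3.0
shift cm [-0.18  0.17  4.5 ] turn [-0.2 -0.2 -0.4]
```

View pics/top1.png

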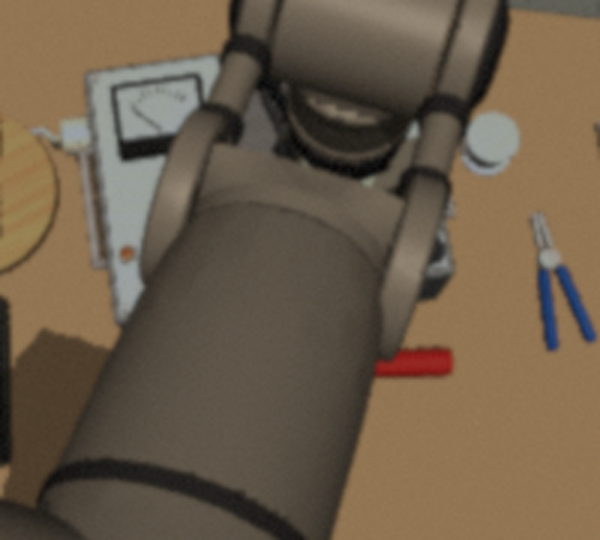

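View pics/side1.png

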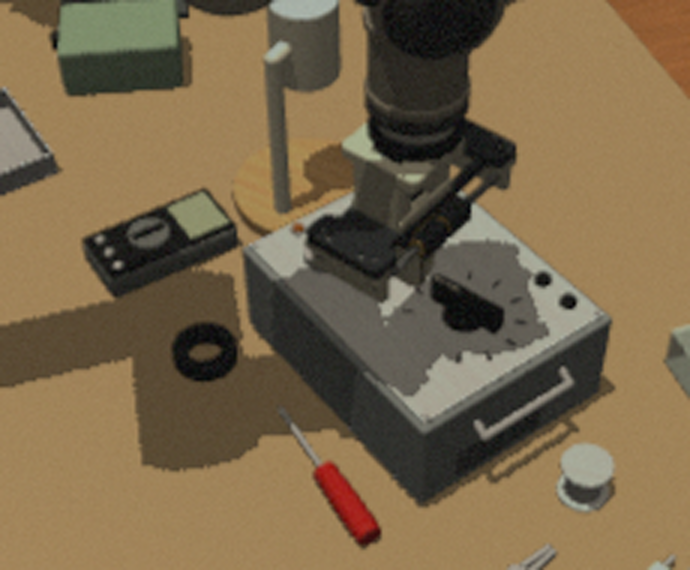

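The top view is blocked by the arm. The side view shows the shut fingertips at about (395,300), behind the wing, whose nose is at (435,285). I descend next.

```bash
python3 -m creep '[[[-0.1,0,2,0,0,0,-1],[-0.1,0,3.5,0,0,-0.4,-1],[-0.1,0,4.5,0,0,-0.4,-1],[-0.1,0,4.5,0,0,-0.4,-1],[-0.1,0,4.5,0,0,-0.4,-1]]]'
cat > snap.py <<'E'
from h import *
import sys
im=robot.read_camera("side")[:,:,::-1]
cv2.imwrite(f"pics/{sys.argv[1]}.png",cv2.resize(im[130:230,280:400],None,fx=5,fy=5,interpolation=cv2.INTER_CUBIC))
E
python3 snap.py s2; python3 - <<'E'
from h import *
plan([*pushpose(120.8,.028,.026),.150],np.radians(120.8))
E
```

```text
time: 3.6
tool_pos: [0.5414, -0.0207, 0.156]
tool_rot: [3.14, 0.001, 2.109]
contact_force: [-0.4, 0.6, -0.1]
opening: 0.0008
at [ 0.5415 -0.0208  0.1561] [1.799e+02 1.000e-01 1.208e+02] f [ 0.37  0.39 -0.12] t 3.65
shift cm [0.11 1.57 0.61] turn [0.1 0.1 0. ]
```

View pics/s2.png

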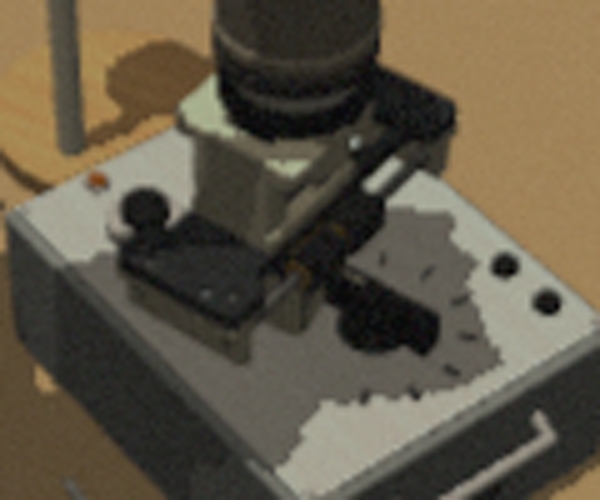

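```bash
python3 -m creep '[[[0.1,0.4,0.6,0,0,0,-1],[0.1,0.4,0.6,0,0,0,-1],[0.1,0.4,0.6,0,0,0,-1]]]'
python3 -m creep '[[[0,0.3,0,0,0,0,-1],[0,0.3,0,0,0,0,-1]]]'
python3 -m creep '[[[0,0.2,0,0,0,0,-1],[0,0.2,0,0,0,0,-1]]]'
python3 - <<'E'
from h import *
plan([*pushpose(120.8,.028,.026),.150],np.radians(120.8))
E
```

```text
time: 3.95
tool_pos: [0.5445, -0.0177, 0.1502]
tool_rot: [3.14, 0.002, 2.109]
contact_force: [0.3, 0.3, 0.6]
opening: 0.0005
time: 4.15
tool_pos: [0.5475, -0.016, 0.1503]
tool_rot: [3.139, 0.002, 2.109]
contact_force: [-1.1, 1.1, 0.4]
opening: 0.0002
time: 4.35
tool_pos: [0.5495, -0.0149, 0.1504]
tool_rot: [3.139, 0.002, 2.109]
contact_force: [0.4, 0.5, 0.2]
opening: 0.0003
at [ 0.5495 -0.0149  0.1504] [1.798e+02 1.000e-01 1.208e+02] f [0.39 0.51 0.24] t 4.35
shift cm [0.02 0.58 0.04] turn [0.2 0.1 0. ]
```

```bash
for i in 1; do python3 -m creep '[[[0,0.3,0,0,0,0,-1],[0,0.3,0,0,0,0,-1]]]'
python3 -m creep '[[[0,0.1,0,0,0,0,-1],[0,0.1,0,0,0,0,-1]]]'
python3 -m creep '[[[0,0.1,0,0,0,0,-1],[0,0.1,0,0,0,0,-1]]]'; done
python3 snap.py s3
```

```text
time: 4.55
tool_pos: [0.5524, -0.0133, 0.1504]
tool_rot: [3.139, 0.002, 2.109]
contact_force: [-0.5, -0.7, -0.8]
opening: 0.0005
time: 4.75
tool_pos: [0.5533, -0.0127, 0.1504]
tool_rot: [3.138, 0.002, 2.109]
contact_force: [0.1, 0.2, -0.0]
opening: 0.0007
time: 4.95
tool_pos: [0.5543, -0.0121, 0.1504]
tool_rot: [3.138, 0.002, 2.109]
contact_force: [-0.1, -0.5, 0.1]
opening: 0.0006
```

View pics/s3.png

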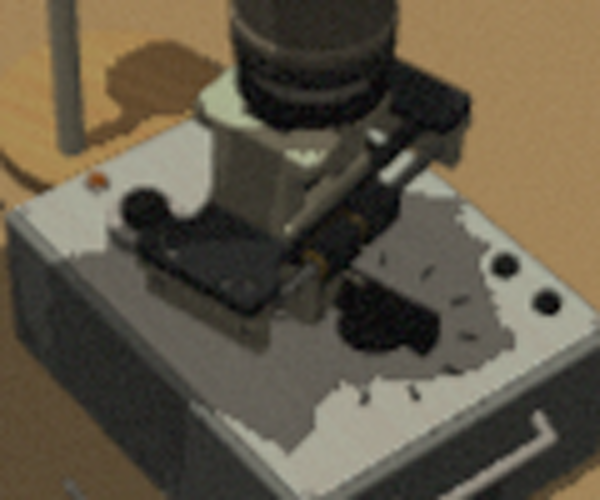

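```bash
for i in 1; do python3 -m creep '[[[0,0.1,0,0,0,0,-1],[0,0.1,0,0,0,0,-1]]]'
python3 -m creep '[[[0,0.1,0,0,0,0,-1],[0,0.1,0,0,0,0,-1]]]'
python3 -m creep '[[[0,0.1,0,0,0,0,-1],[0,0.1,0,0,0,0,-1]]]';python3 -m creep '[[[0,0.1,0,0,0,0,-1],[0,0.1,0,0,0,0,-1]]]'; done
```

```text
time: 5.2
tool_pos: [0.5551, -0.0116, 0.1504]
tool_rot: [3.138, 0.002, 2.109]
contact_force: [0.2, 0.4, 0.6]
opening: 0.0005
time: 5.4
tool_pos: [0.5561, -0.011, 0.1504]
tool_rot: [3.138, 0.002, 2.109]
contact_force: [-0.1, 0.7, -0.8]
opening: 0.0007
time: 5.6
tool_pos: [0.5571, -0.0105, 0.1504]
tool_rot: [3.138, 0.002, 2.109]
contact_force: [0.0, 0.9, 1.3]
opening: 0.0004
time: 5.8
tool_pos: [0.558, -0.0099, 0.1504]
tool_rot: [3.138, 0.002, 2.109]
contact_force: [-0.2, 0.2, 0.8]
opening: 0.0003
```

```bash
for i in 1; do python3 -m creep '[[[0,0.1,0,0,0,0,-1],[0,0.1,0,0,0,0,-1]]]'
python3 -m creep '[[[0,0.1,0,0,0,0,-1],[0,0.1,0,0,0,0,-1]]]'
python3 -m creep '[[[0,0.1,0,0,0,0,-1],[0,0.1,0,0,0,0,-1]]]'; done
python3 snap.py s4; python3 - <<'E'
from h import *
plan([*pushpose(120.8,.028,.026),.150],np.radians(120.8))
E
```

```text
time: 6.0
tool_pos: [0.5584, -0.0096, 0.1503]
tool_rot: [3.14, 0.002, 2.109]
contact_force: [-2.0, -1.5, 0.4]
opening: 0.0005
time: 6.2
tool_pos: [0.5586, -0.0094, 0.1502]
tool_rot: [3.141, 0.002, 2.109]
contact_force: [-4.6, -1.8, 2.4]
opening: 0.0006
time: 6.4
tool_pos: [0.5587, -0.0093, 0.1502]
tool_rot: [-3.14, 0.001, 2.109]
contact_force: [-5.6, -3.0, 3.1]
opening: 0.0005
at [ 0.5587 -0.0093  0.1502] [-1.799e+02  1.000e-01  1.209e+02] f [-5.15 -3.02  1.9 ] t 6.45
shift cm [ 0.01 -0.5   0.02] turn [-0.1  0.1  0.1]
```

View pics/s4.png

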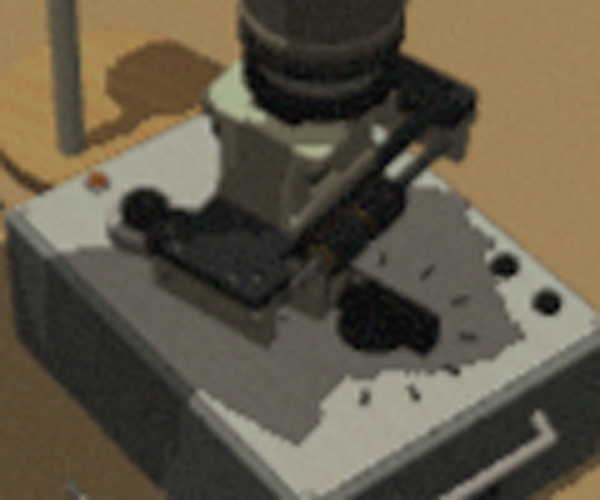

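Contact: about 6.4 N along −n, with the TCP 21 mm behind the wing's plane. I start turning about the axis for the first click.

```bash
python3 -m creep '[[[0.1,0.15,0,0,0,3,-1],[0.1,0.15,0,0,0,3,-1],[0.2,0.3,0,0,0,6,-1],[0.2,0.3,0,0,0,6,-1],[0.29,0.46,0,0,0,9,-1],[0.29,0.46,0,0,0,9,-1]]]'
python3 snap.py s5
cat > st.py <<'E'
from h import *
s=robot.observe();th=np.degrees(s["tool_rot"][2]);t=np.radians(th);A=np.array([.591,-.0225])
v=s["tool_pos"][:2]-A;u=np.array([np.cos(t),np.sin(t)]);n=np.array([np.sin(t),-np.cos(t)])
f=s["contact_force"][:2]
print("t %.2f yaw %.1f r %.1f d %.1f (mm) z %.4f f_n %.1f f_u %.1f"%(s["time"],th,1e3*v@u,-1e3*v@n,s["tool_pos"][2],f@n,f@u))
E
python3 st.py
```

```text
time: 7.05
tool_pos: [0.5612, -0.0043, 0.1503]
tool_rot: [-3.14, 0.001, 1.953]
contact_force: [-3.5, -1.5, 1.4]
opening: 0.0003
t 7.10 yaw 112.0 r 28.0 d 20.9 (mm) z 0.1503 f_n -2.8 f_u 0.8
```

View pics/s5.png

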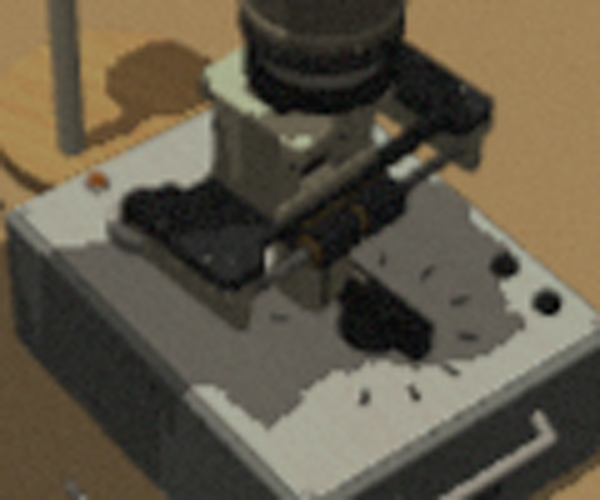

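```bash
python3 -m creep '[[[0.1,0.15,0,0,0,3,-1],[0.1,0.15,0,0,0,3,-1],[0.17,0.25,0,0,0,5,-1],[0.17,0.25,0,0,0,5,-1]]]'; python3 st.py
python3 -m creep '[[[0.07,0.1,0,0,0,2,-1],[0.07,0.1,0,0,0,2,-1],[0.07,0.1,0,0,0,2,-1]]]'; python3 st.py; python3 snap.py s6
```

```text
time: 7.5
tool_pos: [0.5634, -0.0017, 0.1503]
tool_rot: [3.141, 0.002, 1.869]
contact_force: [0.7, 0.4, -0.2]
opening: 0.0011
t 7.50 yaw 107.1 r 28.0 d 20.2 (mm) z 0.1503 f_n 0.8 f_u 0.2
time: 7.8
tool_pos: [0.5643, -0.0007, 0.1503]
tool_rot: [3.141, 0.002, 1.836]
contact_force: [-0.4, -0.4, 0.0]
opening: 0.0003
t 7.80 yaw 105.2 r 28.1 d 20.0 (mm) z 0.1503 f_n -0.5 f_u -0.3
```

View pics/s6.png

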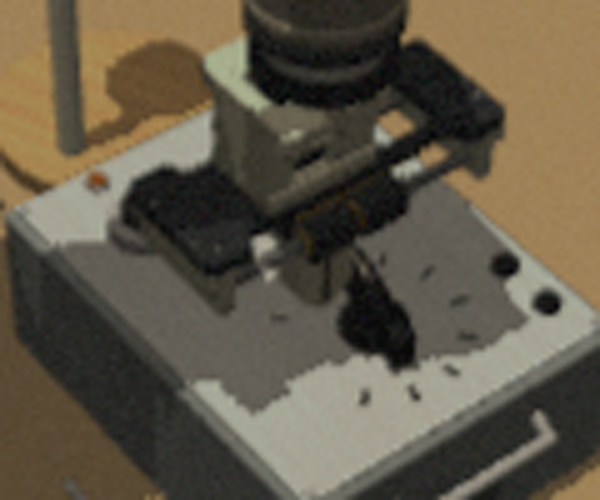

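```bash
cat > pr.py <<'E'
from h import *
for k in range(2,8):
    t=np.radians(150.8-30*(k-1)+180)
    print(k,((proj("side",[.591+.038*np.cos(t),-.0225+.038*np.sin(t),.15])-[280,130])*5).round(),((proj("side",[.591-.038*np.cos(t),-.0225-.038*np.sin(t),.15])-[280,130])*5).round())
E
python3 pr.py
```

```text
2 [[433. 319.]] [[316. 255.]]
3 [[404. 336.]] [[345. 239.]]
4 [[366. 339.]] [[380. 236.]]
5 [[331. 328.]] [[415. 246.]]
6 [[308. 306.]] [[438. 267.]]
7 [[303. 279.]] [[445. 294.]]
```

The knob has clicked to position 3: the blunt end is near the predicted (404,336). I follow up for click 2.

```bash
python3 -m creep '[[[0.2,0.2,0,0,0,6,-1],[0.2,0.2,0,0,0,6,-1],[0.37,0.53,0,0,0,12,-1],[0.37,0.53,0,0,0,12,-1]]]'; python3 st.py
python3 -m creep '[[[0.1,0.15,0,0,0,3,-1],[0.1,0.15,0,0,0,3,-1],[0.2,0.3,0,0,0,6,-1],[0.2,0.3,0,0,0,6,-1]]]'; python3 st.py
```

```text
time: 8.25
tool_pos: [0.5683, 0.0042, 0.1502]
tool_rot: [3.141, 0.002, 1.628]
contact_force: [-1.1, -0.3, 1.5]
opening: 0.0005
t 8.25 yaw 93.3 r 28.0 d 21.2 (mm) z 0.1502 f_n -1.1 f_u -0.3
time: 8.65
tool_pos: [0.5704, 0.0062, 0.1501]
tool_rot: [-3.14, 0.002, 1.527]
contact_force: [-5.8, -1.1, 2.6]
opening: 0.0002
t 8.65 yaw 87.5 r 27.8 d 21.9 (mm) z 0.1501 f_n -5.7 f_u -1.4
```

```bash
python3 -m creep '[[[0.1,0.2,0,0,0,3,-1],[0.1,0.2,0,0,0,3,-1],[0.2,0.35,0,0,0,6,-1],[0.2,0.35,0,0,0,6,-1]]]'; python3 st.py
python3 -m creep '[[[0.1,0.15,0,0,0,3,-1],[0.1,0.15,0,0,0,3,-1],[0.17,0.25,0,0,0,5,-1],[0.17,0.25,0,0,0,5,-1]]]'; python3 st.py;python3 snap.py s7
```

```text
time: 9.05
tool_pos: [0.5741, 0.0082, 0.1502]
tool_rot: [-3.141, 0.002, 1.425]
contact_force: [-2.6, -0.2, 2.6]
opening: 0.0003
t 9.05 yaw 81.7 r 27.9 d 21.1 (mm) z 0.1502 f_n -2.6 f_u -0.6
time: 9.45
tool_pos: [0.5774, 0.0094, 0.1502]
tool_rot: [3.141, 0.002, 1.341]
contact_force: [-0.7, -1.2, 0.4]
opening: 0.0001
t 9.45 yaw 76.8 r 27.9 d 20.5 (mm) z 0.1502 f_n -0.4 f_u -1.4
```

View pics/s7.png

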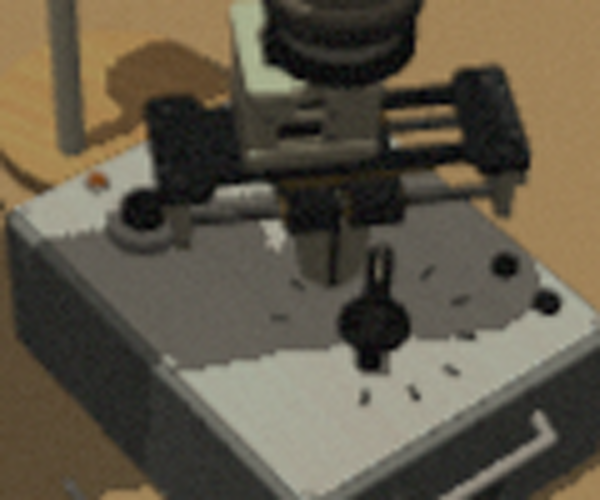

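The wing is at position 4, with the white-lined nose at (380,250) and the blunt end at (370,355). That is two clicks done; now the third.

```bash
python3 -m creep '[[[0.2,0.25,0,0,0,6,-1],[0.2,0.25,0,0,0,6,-1],[0.37,0.58,0,0,0,12,-1],[0.37,0.58,0,0,0,12,-1]]]'; python3 st.py
python3 -m creep '[[[0.1,0.15,0,0,0,3,-1],[0.1,0.15,0,0,0,3,-1],[0.2,0.3,0,0,0,6,-1],[0.2,0.3,0,0,0,6,-1]]]'; python3 st.py
python3 -m creep '[[[0.1,0.2,0,0,0,3,-1],[0.1,0.2,0,0,0,3,-1],[0.2,0.35,0,0,0,6,-1],[0.2,0.35,0,0,0,6,-1]]]'; python3 st.py
```

```text
time: 9.9
tool_pos: [0.5836, 0.0117, 0.1501]
tool_rot: [3.141, 0.002, 1.134]
contact_force: [-1.6, 0.1, 1.1]
opening: 0.0007
t 9.90 yaw 65.0 r 27.8 d 21.2 (mm) z 0.1501 f_n -1.5 f_u -0.5
time: 10.3
tool_pos: [0.5861, 0.0125, 0.1499]
tool_rot: [-3.14, 0.002, 1.033]
contact_force: [-5.2, 2.3, 3.2]
opening: 0.0004
t 10.30 yaw 59.2 r 27.6 d 22.2 (mm) z 0.1499 f_n -5.6 f_u -0.7
time: 10.7
tool_pos: [0.5901, 0.0126, 0.15]
tool_rot: [-3.14, 0.002, 0.932]
contact_force: [-2.6, 2.1, 2.2]
opening: 0.0004
t 10.70 yaw 53.4 r 27.6 d 21.6 (mm) z 0.1500 f_n -3.3 f_u 0.1
```

```bash
python3 -m creep '[[[0.1,0.17,0,0,0,3,-1],[0.1,0.17,0,0,0,3,-1],[0.17,0.28,0,0,0,5,-1],[0.17,0.28,0,0,0,5,-1]]]'; python3 st.py; python3 snap.py s8
```

```text
time: 11.1
tool_pos: [0.5939, 0.0119, 0.15]
tool_rot: [3.141, 0.002, 0.847]
contact_force: [-0.1, -0.2, -0.4]
opening: 0.0003
t 11.10 yaw 48.5 r 27.7 d 20.6 (mm) z 0.1500 f_n 0.0 f_u -0.2
```

View pics/s8.png

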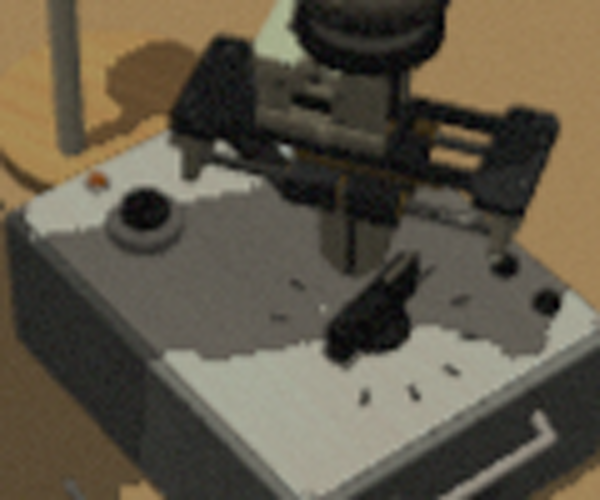

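Position 5, with the nose at (410,258). Now the fourth and last click, carefully.

```bash
python3 -m creep '[[[0.2,0.25,0,0,0,6,-1],[0.2,0.25,0,0,0,6,-1],[0.37,0.58,0,0,0,12,-1],[0.37,0.58,0,0,0,12,-1]]]'; python3 st.py
python3 -m creep '[[[0.1,0.15,0,0,0,3,-1],[0.1,0.15,0,0,0,3,-1],[0.2,0.3,0,0,0,6,-1],[0.2,0.3,0,0,0,6,-1]]]'; python3 st.py
python3 -m creep '[[[0.1,0.2,0,0,0,3,-1],[0.1,0.2,0,0,0,3,-1],[0.17,0.3,0,0,0,5,-1],[0.17,0.3,0,0,0,5,-1]]]'; python3 st.py
```

```text
time: 11.55
tool_pos: [0.6004, 0.0109, 0.1498]
tool_rot: [-3.141, 0.002, 0.64]
contact_force: [-1.3, -0.0, 0.6]
opening: 0.0006
t 11.55 yaw 36.7 r 27.5 d 21.2 (mm) z 0.1498 f_n -0.8 f_u -1.1
time: 11.95
tool_pos: [0.6029, 0.0105, 0.1498]
tool_rot: [-3.14, 0.003, 0.539]
contact_force: [-3.8, 3.7, 3.1]
opening: 0.0007
t 11.95 yaw 30.9 r 27.2 d 22.2 (mm) z 0.1498 f_n -5.1 f_u -1.4
time: 12.35
tool_pos: [0.6057, 0.0092, 0.1499]
tool_rot: [-3.14, 0.003, 0.456]
contact_force: [-2.5, 3.8, 2.1]
opening: 0.0005
t 12.35 yaw 26.1 r 27.2 d 22.0 (mm) z 0.1499 f_n -4.5 f_u -0.5
```

```bash
python3 -m creep '[[[0.1,0.17,0,0,0,3,-1],[0.1,0.17,0,0,0,3,-1],[0.14,0.23,0,0,0,4,-1],[0.14,0.23,0,0,0,4,-1]]]'; python3 st.py; python3 snap.py s9
```

```text
time: 12.75
tool_pos: [0.6083, 0.0074, 0.15]
tool_rot: [-3.141, 0.003, 0.387]
contact_force: [0.3, 1.4, 1.2]
opening: 0.001
t 12.75 yaw 22.2 r 27.3 d 21.2 (mm) z 0.1500 f_n -1.2 f_u 0.8
```

View pics/s9.png

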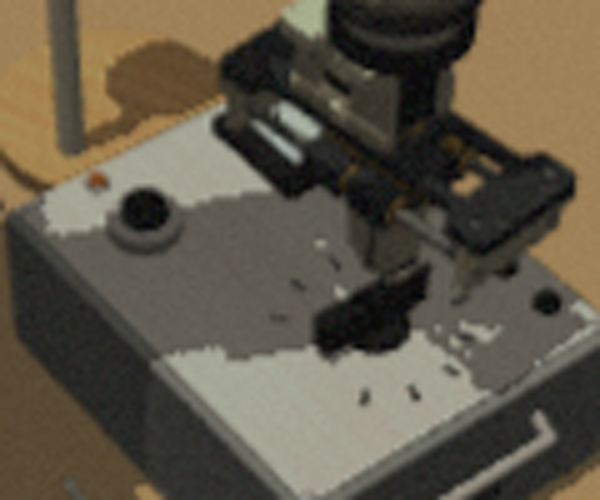

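Not clicked yet: f_n is −1.2 N and the wing lies between positions 5 and 6. I go on in small steps.

```bash
python3 -m creep '[[[0.05,0.09,0,0,0,1.5,-1],[0.05,0.09,0,0,0,1.5,-1],[0.05,0.09,0,0,0,1.5,-1]]]'; python3 st.py; python3 snap.py s10
```

```text
time: 13.1
tool_pos: [0.6091, 0.0064, 0.1497]
tool_rot: [-3.141, 0.003, 0.361]
contact_force: [-0.2, -0.3, -0.4]
opening: 0.0009
t 13.10 yaw 20.7 r 27.2 d 20.6 (mm) z 0.1497 f_n 0.2 f_u -0.3
```

View pics/s10.png

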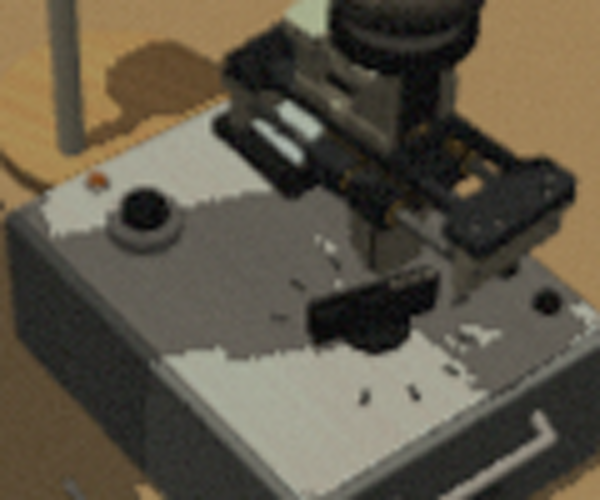

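Position 6: the nose is at (436,275) and the blunt end at (310,315), matching the prediction, and the force is zero. I back off and lift.

```bash
python3 -m creep '[[[0,-0.8,0,0,0,0,-1],[0,-1.5,0,0,0,0,-1],[0,-1.5,-3,0,0,0,-1],[0,-1.5,-7,0,0,0,-1],[0,-1.5,-10,0,0,0,-1],[0,-1.5,-10,0,0,0,-1]]]'
python3 - <<'E'
from h import *
plan([.5,.089,.25],robot.observe()["tool_rot"][2])
E
```

```text
time: 13.75
tool_pos: [0.6059, 0.0212, 0.2549]
tool_rot: [3.138, -0.005, 0.362]
contact_force: [0.0, -0.3, -0.2]
opening: 0.0008
at [0.6059 0.0212 0.2549] [179.8  -0.3  20.7] f [ 0.01 -0.27 -0.16] t 13.75
shift cm [ -7.51 -10.09   0.42] turn [ 0.2 -0.3 -0. ]
```

```bash
python3 -m creep '[[[-1.5,-3.7,-1.5,0,0,0,-1],[-3.2,-8,-2,0,0,0,-1],[-5,-12,-2,0,0,0,-1],[-7,-17,-2,0,0,0,-1],[-9,-22,-2,0,0,0,-1],[-10.3,-25.2,-2,0,0,0,-1],[-10.3,-25.2,-2,0,0,0,-1]]]'
python3 - <<'E'
from h import *
im=robot.read_camera("top")[:,:,::-1]
cv2.imwrite("pics/t11.png",cv2.resize(im[110:260,230:430],None,fx=3.3,fy=3.3,interpolation=cv2.INTER_CUBIC))
im=robot.read_camera("side")[:,:,::-1]
cv2.imwrite("pics/s11.png",cv2.resize(im[130:230,280:400],None,fx=5,fy=5,interpolation=cv2.INTER_CUBIC))
E
```

```text
time: 14.45
tool_pos: [0.4163, 0.2235, 0.2731]
tool_rot: [3.14, -0.003, 0.367]
contact_force: [-0.3, -0.4, 0.4]
opening: 0.0005
```

View pics/t11.png

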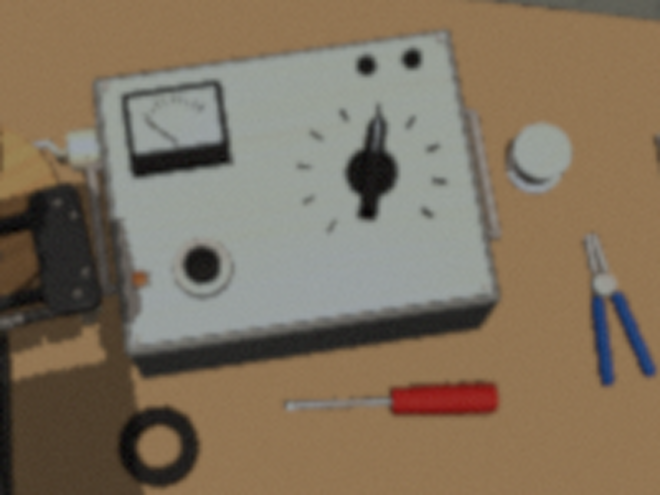

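View pics/s11.png

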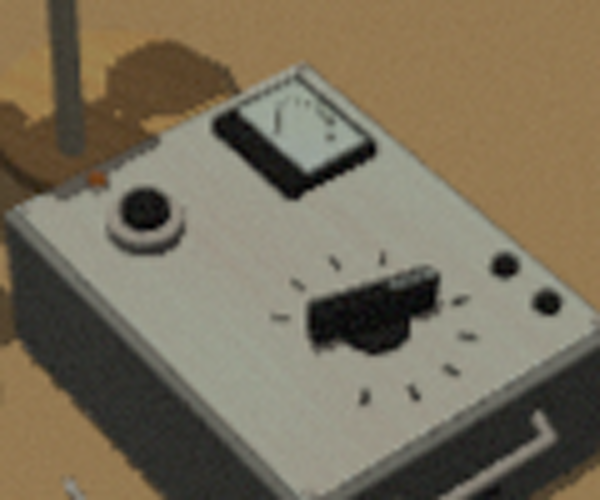

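The top view is clear: the pointer is on the sixth stroke (zoom 379,110), having started at the second, so that is four clicks. Now the button.

```bash
python3 - <<'E'
from h import *
plan([.5,.089,.22],np.radians(21))
E
```

```text
at [0.4195 0.221  0.2732] [179.8  -0.3  20.9] f [-0.14 -0.06 -0.66] t 14.55
shift cm [ 2.79 15.19  5.39] turn [ 0.2 -0.3 -0.1]
```

```bash
python3 -m creep '[[[0.8,4,0,0,0,0,-1],[1.6,8.5,0,0,0,0,-1],[2.4,13,0,0,0,0,-1],[2.8,15.2,2,0,0,0,-1],[2.8,15.2,5.3,0,0,0,-1],[2.8,15.2,5.3,0,0,0,-1],[2.8,15.2,5.3,0,0,0,-1]]]'
python3 - <<'E'
from h import *
plan([.5,.089,.162],np.radians(21))
E
```

```text
time: 15.25
tool_pos: [0.5003, 0.0881, 0.2208]
tool_rot: [3.138, -0.003, 0.363]
contact_force: [-0.1, -0.2, 0.1]
opening: 0.001
at [0.5003 0.0881 0.2208] [179.8  -0.2  20.8] f [-0.07 -0.16  0.11] t 15.25
shift cm [-0.02 -0.12  5.88] turn [ 0.2 -0.2 -0.2]
```

```bash
python3 -m creep '[[[0,-0.1,2,0,0,0,-1],[0,-0.1,4,0,0,0,-1],[0,-0.1,5.5,0,0,0,-1],[0,-0.1,5.8,0,0,0,-1],[0,-0.1,5.8,0,0,0,-1],[0,-0.1,5.8,0,0,0,-1]]]'; python3 snap.py s12
python3 - <<'E'
from h import *
plan([.5,.089,.162],np.radians(21))
E
```

```text
time: 15.85
tool_pos: [0.5011, 0.0891, 0.1643]
tool_rot: [3.137, -0.006, 0.363]
contact_force: [0.0, 0.1, 0.9]
opening: 0.0005
at [0.5011 0.0891 0.1642] [179.8  -0.3  20.8] f [-0.04 -0.08  0.09] t 15.9
shift cm [-0.1  -0.03  0.22] turn [ 0.2 -0.3 -0.2]
```

View pics/s12.png

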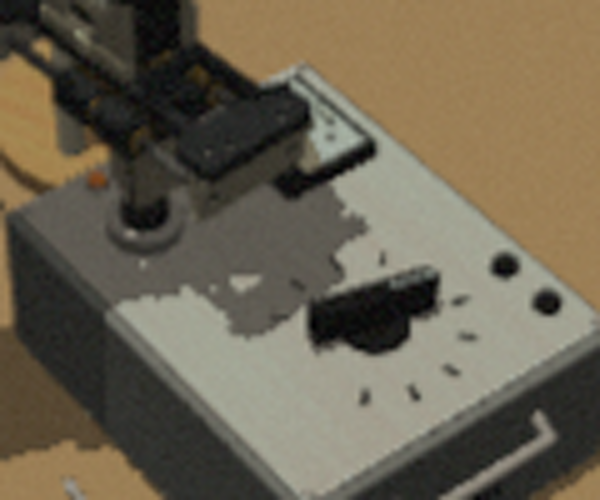

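The fingertip stands over the button at (145,205). I press in steps.

```bash
python3 -m creep '[[[0,0,0.5,0,0,0,-1],[0,0,0.8,0,0,0,-1],[0,0,0.8,0,0,0,-1]]]'
python3 -m creep '[[[0,0,0.2,0,0,0,-1],[0,0,0.2,0,0,0,-1],[0,0,0.2,0,0,0,-1]]]'
python3 -m creep '[[[0,0,0.2,0,0,0,-1],[0,0,0.2,0,0,0,-1],[0,0,0.2,0,0,0,-1]]]'
```

```text
time: 16.2
tool_pos: [0.5012, 0.0891, 0.1561]
tool_rot: [3.137, -0.006, 0.363]
contact_force: [0.5, -0.3, 1.7]
opening: 0.0005
time: 16.5
tool_pos: [0.5013, 0.0891, 0.1542]
tool_rot: [3.137, -0.006, 0.363]
contact_force: [-0.2, 0.1, 2.1]
opening: 0.0004
time: 16.8
tool_pos: [0.5013, 0.0891, 0.1523]
tool_rot: [3.137, -0.006, 0.363]
contact_force: [-0.8, 0.2, 2.7]
opening: 0.0006
```

```bash
python3 -m creep '[[[0,0,0.2,0,0,0,-1],[0,0,0.2,0,0,0,-1],[0,0,0.2,0,0,0,-1]]]'
python3 -m creep '[[[0,0,0.1,0,0,0,-1],[0,0,0.1,0,0,0,-1],[0,0,0.1,0,0,0,-1]]]'
python3 -m creep '[[[0,0,0.1,0,0,0,-1],[0,0,0.1,0,0,0,-1],[0,0,0.1,0,0,0,-1]]]'
```

```text
time: 17.1
tool_pos: [0.5013, 0.0891, 0.1503]
tool_rot: [3.137, -0.006, 0.363]
contact_force: [-0.7, -0.3, 4.6]
opening: 0.0009
time: 17.4
tool_pos: [0.5013, 0.0891, 0.1501]
tool_rot: [3.137, -0.007, 0.363]
contact_force: [-3.5, 0.6, 10.3]
opening: 0.0002
time: 17.7
tool_pos: [0.5013, 0.089, 0.1501]
tool_rot: [3.137, -0.007, 0.364]
contact_force: [-4.1, 0.4, 13.4]
opening: 0.0006
```

Bottomed out at z = 0.1501 with 13 N, 6 mm below first contact. I release and look.

```bash
python3 -m creep '[[[0,0,-0.5,0,0,0,-1],[0,0,-1.5,0,0,0,-1],[0,0,-4,0,0,0,-1],[0,0,-8,0,0,0,-1],[0,0,-12,0,0,0,-1],[0,0,-12,0,0,0,-1]]]'
python3 -m creep '[[[-2,-4,0,0,0,0,-1],[-4,-8,0,0,0,0,-1],[-6,-12,0,0,0,0,-1],[-8,-16,0,0,0,0,-1],[-9,-18,0,0,0,0,-1],[-9,-18,0,0,0,0,-1],[-9,-18,0,0,0,0,-1]]]'
python3 - <<'E'
from h import *
im=robot.read_camera("top")[:,:,::-1];a0=cv2.imread("pics/top0.png")
cv2.imwrite("pics/t13.png",cv2.resize(im[80:280,170:460],None,fx=2.6,fy=2.6,interpolation=cv2.INTER_CUBIC))
im=robot.read_camera("side")[:,:,::-1]
cv2.imwrite("pics/s13.png",cv2.resize(im[70:310,220:450],None,fx=2.5,fy=2.5,interpolation=cv2.INTER_CUBIC))
a0=cv2.imread("pics/side0.png")
d=cv2.absdiff(cv2.GaussianBlur(im,(5,5),0),cv2.GaussianBlur(a0,(5,5),0)).max(2)
cv2.imwrite("pics/d13.png",np.clip(d*4.,0,255).astype(np.uint8))
E
```

```text
time: 18.3
tool_pos: [0.5027, 0.0894, 0.2757]
tool_rot: [3.133, -0.017, 0.364]
contact_force: [0.3, -0.5, -0.2]
opening: 0.0002
time: 19.0
tool_pos: [0.3546, 0.2256, 0.2725]
tool_rot: [3.133, -0.017, 0.365]
contact_force: [-0.6, 0.0, 0.1]
opening: 0.0007
```

View pics/t13.png

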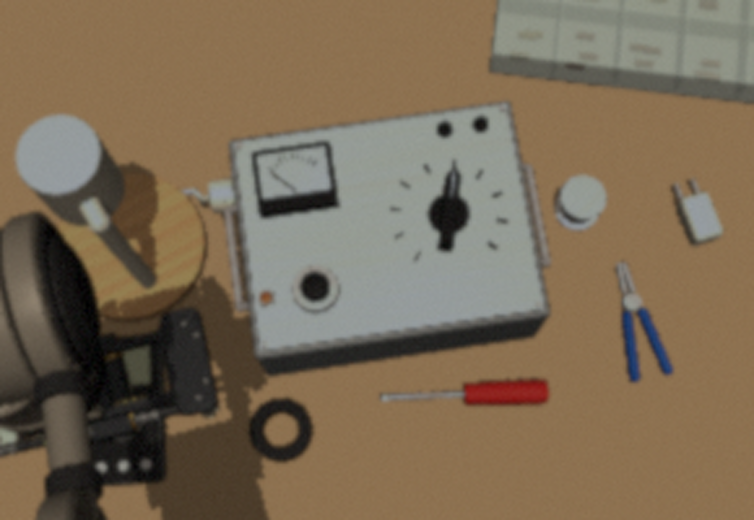

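View pics/s13.png

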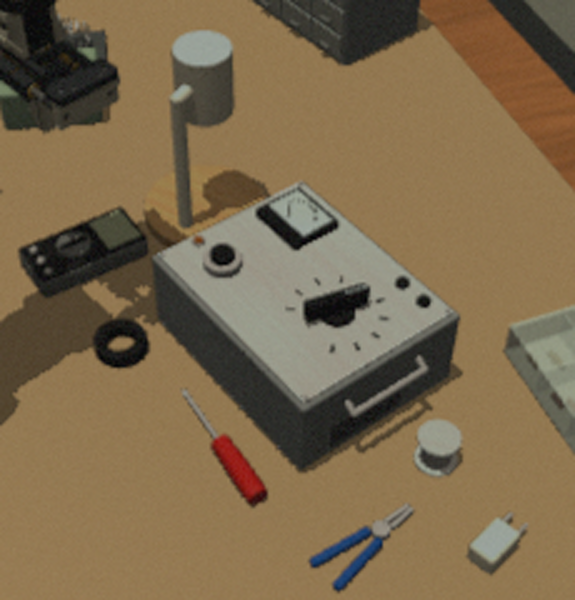

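View pics/d13.png

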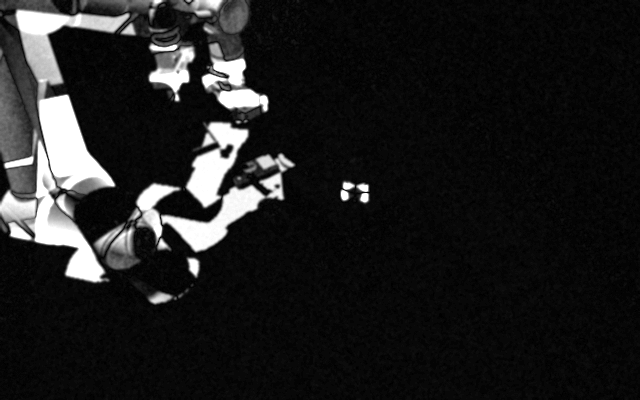

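The knob points at stroke 6 (top zoom 455,160) and the button is out. The difference image shows only the knob, the arm and its shadow changed. I hand in.

```bash
python3 -c "
from cell import robot
s=robot.observe();print(s['time'],s['contact_force'],abs(s['qvel']).max());print(robot.hand_in())"
```

```text
19.1 [ 0.56464758  0.07775137 -0.92530992] 0.009588243442900947
the job is handed in; nothing more can be done
None
```

The job is handed in at 19.1 s: the knob went four clicks clockwise, then the start button was pressed fully in and let out. No verdict is reported.

- **Knob:** I pushed the pointer round with one finger of the shut gripper, from the second stroke to the sixth. I checked each click in the side camera. The last click sprang home about 15 degrees ahead of the finger, so the finger never drove the knob past it. With the arm clear, the top camera showed the pointer on the sixth stroke.
- **Button:** I pressed it only after that check. It went down 6 mm and stopped, with 13 N on the fingertip, then I released it.
- **Last checks:** The side view matches the first picture except for the knob, the arm and the arm's shadow, so the button is back out and nothing else had moved there. The multimeter lay partly in the arm's shadow, so I judged it by eye as unmoved. The arm was at rest with only sensor noise on the force reading.
- **Disagreement:** The finger touched the knob about 5 mm later than my geometry predicted. It did no harm, because I felt for contact by force.

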